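Find the loose sensor head by tapping, then hold its cover open

ROBOT

A 6-joint arm with a two-finger parallel gripper is mounted at the origin on a cart in front of the work surface, level with it; the furniture and walls round the work are solid. World frame = base frame: x ahead of the robot, y to its left, z up, the work surface at z = 0. Lengths are in m, angles in rad, forces in N, time in s.
With the tool pointing down it reaches from about 0.275 to 0.825 m from the base axis. Payload 4.9 kg.
Tool frame: the origin (TCP) lies on the front face of the gripper's body, between the roots of the fingers; the fingertips stand ctrl.nose_length ahead of it and the grasp point (between the pads) lies 54 mm ahead of it (ctrl.nose_length is the distance from the TCP to the fingertips, in m); y points along the fingers, x is the direction in which the jaws open and shut, and the axes are right-handed (so a half turn about y gives the same grasp; the last joint's range is limited). The gripper opens to 85 mm and grips with 20 to 120 N. Pads are 22 mm wide; open, the fingers measure 114 mm over their backs; the gripper's body (76 mm by 85 mm) begins 54 mm behind the grasp point. The pads swing forward as they close: fully open they stand 13 mm farther back than shut.
Start: joints at [1.175, 0.326, -0.193, 1.052, 0, 1.437], TCP at [0.142, 0.531, 0.304] pointing down, gripper open.
Joint ranges: [-2.65, 2.65], [-0.97, 1.79], [-1.3, 1.35], [-1.93, 2.1], [-1.47, 1.37], [-3.14, 3.14]. Speed limits (rad/s): [2.57, 2.57, 3.14, 3.14, 3.14, 3.14].

INTERFACE

Orientations are given as a unit quaternion [w, x, y, z].
In Python, from station import ctrl gives the robot as it stands.
- The arm moves only by the shell command python3 -m handwheel 'ROWS' [FORCE]. ROWS is JSON, a list of rows, each a list of 3 entries, a list of its own where there are three numbers: the shift along the world's x, y, z in m, then the turn, a rotation vector about the world's x, y, z in rad, then the opening, from 0 (shut) to 1 (fully open). In form: [[[x, y, z], [wx, wy, wz], hand], ...]. A call has 1 to 10 rows; each row shifts and turns the commanded pose from where the row before left it; what a row does not reach is not made up. A row lasts 1/10 s, in which the tool goes at most 50 mm and 8.59 degrees, less where a joint would pass 70% of its speed; a pose out of reach is approached as far as the arm can. A call is refused whole if a number of a shift passes 0.05 or a number of a turn 0.15, either way. A call with a gripper value outside its range is refused whole. The fingers move at their own pace and stop on an object; FORCE is the grip in N (left out, the last holds). Time passes only in rows, so rows that do not move let the fingers close. It gives the time, the measured TCP pose, the force and the opening at its end, in the units of the state.
- ctrl.read_state(): the state, without advancing time (a new reading comes with each control period).
- ctrl.capture(name): name is "scene" or "top"; returns a dict with "frame" (420x560x3 uint8, red, green, blue), "mtx" (3x3 intrinsics, pixels), "k1" (the pictures are not rectified: a ray, as slopes to the right and down, at radius r is drawn at 1 + k1 r^2 times it, then the intrinsics apply), "cam_to_world" (4x4, takes a point from camera to world coordinates). Camera axes: x right, y down, z forward; pixel columns grow to the right and rows downward; lengths in m; the calibration is good to about 2 mm. A picture is of the moment at which its call begins. There is no depth.
- ctrl.job_done(): hands the job in, once; it reports no verdict.
Trained networks look in a picture, given as the dict that the camera call returned (one of the last four; its "shot" number tells which), for a name from the list of things; names that differ only in an ending like _2 or _b are one class to them, and where a whole thing is asked for, a point or a joint stands for the part that bears it (a point fixed in the world has none). Each returns a list of dicts, best first, with "conf" (0 to 1); they miss things now and then, are a little off and sometimes report something else, mostly with a low value. They report only what shows in the picture. A call takes as long as a camera call.
- ctrl.spot_in(picture, name): "point" ([x, y, z] in m, in world coordinates, good to about 4 mm: the middle of the surface that is visible of it).
The state is a dict: "clock": time; "joint_positions": joint angles; "joint_velocities": joint speeds; "joint_torque": joint torques, N m; "tcp_pos": TCP position; "eef_rot": TCP orientation; "wrist_force": force on the tool from outside, world axes, zero at the start; "moment": the same for the moment, N m; "finger_gap": opening from 0.0 (shut) to 1.0 (fully open).
Only numpy, scipy, OpenCV 4.12 (cv2) and the standard library are available. Lean on these libraries where they do the work, as an engineer would, in place of code of your own. Each camera call takes 0.05 s, during which the arm holds its last target.

TASK

Three black sensor heads stand in a row on the aluminium base plate, and one of them has worked loose: tap gently on their covers from above to find the one that gives a few millimetres under the finger. Then lift the hinged cover of that head, keeping the other two covers shut, and finish while still holding it open at about 60 degrees so that a colleague can get at the screws under it; it springs shut if let go. Leave the things lying around where they are.

Things in the scene. Friction and masses are not known exactly. Their poses are not given: they have to be found in the camera images.
- base_plate: Flat aluminium plate, 128 x 378 x 12 mm, round ends, fixed on the cart top, carrying three equal black sensor heads on green flanges (120 mm dia). Origin under its middle; x from front (robot side) to back, y along the row of heads to the left, z up. The heads' square sides and cover hinges are parallel to its axes. Free gap between the covers of neighbours 63 mm.
- station_left (a point): Point at the centre of the flat top of the left head's cover (cover shut, head at rest), 204 mm above the cart top; 125 mm from the middle one along plate +y. Belongs to the plate, so it does not move with the head or cover. Which of the three heads is the loose one changes every time.
- station_middle (a point): Point at the centre of the flat top of the middle head's cover (cover shut, head at rest), 204 mm above the cart top; above the plate's centre, axes as base_plate. Belongs to the plate, so it does not move with the head or cover. Which of the three heads is the loose one changes every time.
- station_right (a point): Point at the centre of the flat top of the right head's cover (cover shut, head at rest), 204 mm above the cart top; 125 mm from the middle one along plate -y. Belongs to the plate, so it does not move with the head or cover. Which of the three heads is the loose one changes every time.
- give (a joint): How far the loose head has been pushed down, in m: 0 at rest, 0.006 fully down. It gives at about 2 N, reaches the bottom at about 5 N and springs back up. The two firm heads do not give at all. Does not tell where the loose head stands.
- loose_cover (a joint): Loose head's cover angle, rad: 0 shut, 1.57 upright, grows as the edge nearest the robot is lifted; its hinge spring (0.03 N m at 0, 0.09 at 1 rad) shuts it unless held. Any head's cover: square cap 62 x 62 mm, 22 deep; pinch its sides across plate y near the front edge. Hinge line along plate y, 29 mm behind (plate +x) and 25 below the centre of its top. 7 mm open gap below its rim.
- firm1_cover (a joint): Cover of one of the two firm heads, same build as loose_cover; angle in rad, 0 shut.
- firm2_cover (a joint): Cover of the other firm head, same build as loose_cover; angle in rad, 0 shut.
- driver: Black-handled hex driver, 160 x 22 x 23, lying on the cart top in front of the plate. Bystander; origin under its middle. Sizes in mm.
- valve: White luer valve, 28 x 44 x 13, lying behind the plate. Bystander; origin under its middle. Sizes in mm.
- clamp: White tube pinch clamp, 11 x 40 x 18, lying behind the plate. Bystander; origin under its middle. Sizes in mm.

How it is judged:
On the way:
1. the loose head has been found: tapped from above, it has given at least 3 mm while its cover was shut (value of joint give above 0.003 m and value of joint loose_cover below 0.1 rad), for 0.05 s.
At the end, for the whole second after the job is handed in: The fingers hold the cover of the loose head still, 43 to 77 degrees open (0.75 to 1.35 rad), and the covers of the two firm heads are shut (under 0.1 rad) (value of joint loose_cover between 0.75 and 1.35 rad and velocity of joint loose_cover between -0.1 and 0.1 rad/s and contact force between the fingers and anything else above 0.3 N and value of joint each of firm1_cover, firm2_cover below 0.1 rad); the arm keeps its last pose, push and grip.
It fails at once if the cover of a firm head was lifted by more than 0.2 rad (value of joint any of firm1_cover, firm2_cover above 0.2 rad).
It fails at once if the loose head was struck instead of tapped gently (driven down faster than 0.25 m/s) (velocity of joint give above 0.25 m/s).
It fails at once if a thing lying around was moved by more than 3 cm (distance of any of driver, valve, clamp from where it was at the start of the episode above 0.03 m).
It also fails if it takes over 51 s, if anything falls off the work surface, if the arm or the gripper's body presses on something with over 40 N, if the wrist force passes 120 N, or if a joint passes its speed limit or range.

## Working session

There is one attempt and no reset: what is moved stays moved. The work goes in short steps, Python scripts to look and compute and a shell command to move; the robot and the scene stay as the last step left them, time stands still between calls to the robot, and variables do not carry over. Pictures are saved under pics/ and viewed, and the job is handed in when it is done.

```bash
mkdir -p pics; ls; python3 - <<'E'
from station import ctrl
import cv2,numpy as np
s=ctrl.read_state()
for k,v in s.items(): print(k,np.round(v,4))
print(ctrl.nose_length)
for n in ("scene","top"):
    p=ctrl.capture(n)
    cv2.imwrite(f"pics/{n}0.png",p["frame"][:,:,::-1])
    print(n,p["mtx"],p["k1"],np.round(p["cam_to_world"],4))
    for t in ("base_plate","loose_cover","station_left","driver","valve","clamp"):
        try:
            for d in ctrl.spot_in(p,t)[:4]: print(t,np.round(d["point"],4),round(d["conf"],2))
        except Exception as e: print(t,e)
print(ctrl.read_state()["clock"])
E
```

```text
pics
clock 0.0
joint_positions [ 1.1748  0.327  -0.1936  1.052   0.      1.4366]
joint_velocities [ 0.0009 -0.0001 -0.0004 -0.0018 -0.0019 -0.0006]
joint_torque [-4.00000e-04 -4.43397e+01  2.62440e+01  1.54000e-02 -3.00000e-04
  0.00000e+00]
tcp_pos [0.1421 0.5308 0.3031]
eef_rot [-0.5607  0.5613  0.4299 -0.431 ]
wrist_force [-0.0244 -0.7337 -0.0213]
moment [0.027  0.0282 0.0199]
finger_gap 1.0016
0.0726
scene [[514.70415592   0.         279.19456992]
 [  0.         514.70415592 214.46666021]
 [  0.           0.           1.        ]] 0.054357976787614094 [[ 0.868  -0.2881  0.4044  0.2681]
 [-0.4965 -0.5136  0.6998 -0.766 ]
 [ 0.0061 -0.8082 -0.5888  0.62  ]
 [ 0.      0.      0.      1.    ]]
base_plate [ 0.5886 -0.2181  0.0121] 0.57
loose_cover [ 0.5652 -0.2639  0.2069] 0.91
station_left [ 0.6729 -0.2575  0.0127] 0.69
station_left [ 0.5887 -0.2129  0.012 ] 0.67
driver [ 0.5338 -0.1148  0.0187] 0.79
valve [ 0.5887 -0.2143  0.0103] 0.45
clamp [ 0.6782 -0.2593  0.0116] 0.57
top [[438.86380451   0.         281.2959672 ]
 [  0.         438.86380451 211.14606371]
 [  0.           0.           1.        ]] -0.11337112738637714 [[ 0.0209 -0.9937  0.1102  0.5416]
 [-0.9987 -0.0259 -0.0446 -0.1566]
 [ 0.0472 -0.1091 -0.9929  0.9939]
 [ 0.      0.      0.      1.    ]]
base_plate [ 0.6402 -0.1489  0.0133] 0.71
loose_cover [ 0.5722 -0.2452  0.2083] 0.87
station_left [ 0.6374 -0.1537  0.0145] 0.86
station_left [ 0.5707 -0.2385  0.207 ] 0.45
driver [ 0.5376 -0.1152  0.0205] 0.67
valve [ 0.7157 -0.2173  0.009 ] 0.44
clamp [ 0.6801 -0.2608  0.0141] 0.68
0.7
```

View pics/scene0.png

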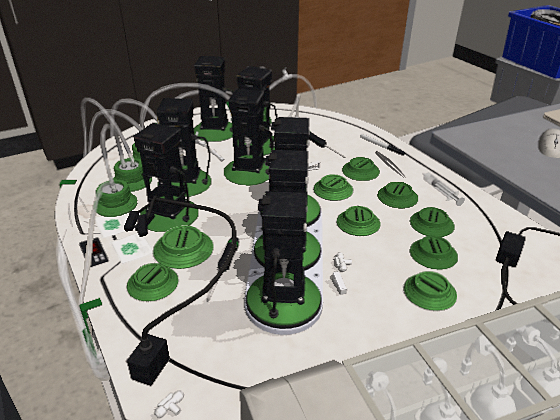

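View pics/top0.png

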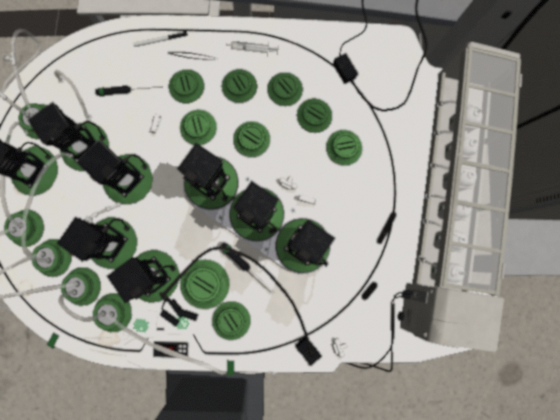

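```bash
python3 - <<'E'
import cv2
a=cv2.imread("pics/top0.png")[130:290,160:350]
a=cv2.convertScaleAbs(cv2.resize(a,None,fx=4,fy=4,interpolation=cv2.INTER_CUBIC),alpha=2.0,beta=20)
cv2.imwrite("pics/topz.png",a[:600])
a=cv2.imread("pics/scene0.png")[100:340,200:380]
a=cv2.convertScaleAbs(cv2.resize(a,None,fx=2.5,fy=2.5,interpolation=cv2.INTER_CUBIC),alpha=2.0,beta=20)
cv2.imwrite("pics/scenez.png",a)
E
```

```text
(no output)
```

View pics/topz.png

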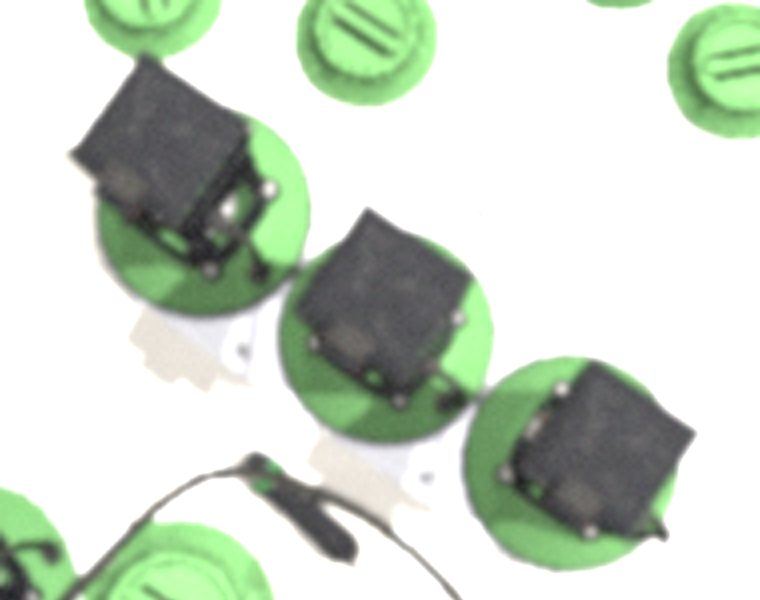

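View pics/scenez.png

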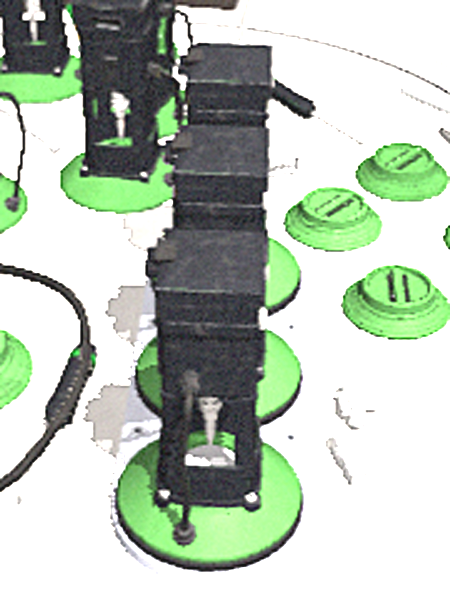

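```bash
cat > h.py <<'E'
import numpy as np,cv2,json
def proj(p,P):
    T=np.linalg.inv(p["cam_to_world"]);c=(T[:3,:3]@np.atleast_2d(P).T+T[:3,3:]).T
    return cv2.projectPoints(c,np.zeros(3),np.zeros(3),np.array(p["mtx"]),np.array([p["k1"],0,0,0.]))[0].reshape(-1,2)
E
cat > fit.py <<'E'
from h import *
from station import ctrl
from scipy.optimize import least_squares
t=ctrl.capture("top");s=ctrl.capture("scene")
T=np.array([[148,57],[250,128],[178,228],[72,155],[370,208],[472,275],[402,392],[298,305],[592,362],[694,435],[612,535],[520,460]])/4+[160,130]
S=np.array([[190,48],[270,45],[270,85],[188,88],[180,128],[268,125],[268,185],[175,182],[160,232],[262,232],[268,308],[155,305]])/2.5+[200,100]
dT=[(1,1),(1,-1),(-1,-1),(-1,1)]; dS=[(-1,1),(1,1),(1,-1),(-1,-1)]
def pts(q,d,h=.031):
    x,y,a,z=q;R=np.array([[np.cos(a),-np.sin(a)],[np.sin(a),np.cos(a)]])
    return np.array([[*( [x,y]+R@np.array([h*u,k+h*v])),z] for k in(.125,0,-.125) for u,v in d])
def f(q,w="ts"):
    r=[]
    if "t" in w:r.append(proj(t,pts(q,dT))-T)
    if "s" in w:r.append(proj(s,pts(q,dS))-S)
    return np.concatenate(r).ravel()
for w in("ts","t","s"):
    o=least_squares(f,[.57,-.15,-.6,.2],args=(w,),loss="soft_l1");print(w,np.round(o.x,4),np.abs(f(o.x,w)).mean())
    if w=="ts":
        print(np.round(f(o.x).reshape(-1,4,2),1))
        np.save("q.npy",o.x); print(np.round(pts(o.x,[(0,0)]),4))
E
python3 fit.py
```

```text
ts [ 0.6432 -0.146  -0.5786  0.1971] 1.3489356029379431
[[[-0.4 -2. ]
  [ 1.4 -1.1]
  [-0.2  1.1]
  [-1.1  0.5]]

 [[-0.6 -2. ]
  [ 1.7  0.3]
  [-0.1 -1.2]
  [-2.   1.3]]

 [[ 0.  -2. ]
  [ 2.5 -1.2]
  [ 4.2  2. ]
  [-1.   1.5]]

 [[-0.3  0.1]
  [ 1.   2.3]
  [ 0.5  1.8]
  [-1.7 -0.5]]

 [[-1.1  1. ]
  [ 0.8  3.4]
  [ 0.3 -1.1]
  [-1.9 -1.3]]

 [[ 0.8  0.9]
  [ 2.   2.5]
  [-1.1 -2.8]
  [-0.9 -3.4]]]
[[ 0.7116 -0.0414  0.1971]
 [ 0.6432 -0.146   0.1971]
 [ 0.5749 -0.2507  0.1971]]
t [ 0.6449 -0.145  -0.5845  0.1811] 1.143356962032911
s [ 0.6389 -0.1533 -0.5737  0.2023] 1.3857084866397809
```

```bash
cat >> fit.py <<'E'
print("free h")
def g(q,w="ts"):
    r=[]
    if "t" in w:r.append(proj(t,pts(q[:4],dT,q[4]))-T)
    if "s" in w:r.append(proj(s,pts(q[:4],dS,q[4]))-S)
    return np.concatenate(r).ravel()
for w in("ts","t","s"):
    o=least_squares(g,[.57,-.15,-.6,.2,.03],args=(w,),loss="soft_l1");print(w,np.round(o.x,4),np.abs(g(o.x,w)).mean())
    if w=="ts":
        print(np.round(g(o.x).reshape(-1,4,2),1).tolist());np.save("q.npy",o.x[:4]); print(np.round(pts(o.x[:4],[(0,0)]),4))
E
python3 fit.py | sed -n '/free/,$p'
python3 - <<'E'
from h import *
from station import ctrl
exec(open("fit.py").read().split("for w in")[0])
q=[*np.load("q.npy")];q[3]=.204
for nm,p,d,sl,k in(("top",t,dT,(slice(130,280),slice(160,350)),4),("scene",s,dS,(slice(100,340),slice(200,380)),2.5)):
    im=p["frame"][:,:,::-1][sl].copy();im=cv2.convertScaleAbs(cv2.resize(im,None,fx=k,fy=k),alpha=2,beta=20)
    u=(proj(p,pts(q,d))-[sl[1].start,sl[0].start]+.5)*k
    for i in range(3): cv2.polylines(im,[u[4*i:4*i+4].astype(int)],True,(0,0,255),1)
    cv2.imwrite(f"pics/{nm}_ov.png",im)
E
```

```text
free h
ts [ 0.6431 -0.146  -0.5801  0.1974  0.0295] 1.127765213366094
[[[-0.2, -1.0], [0.2, -1.0], [-0.5, -0.1], [0.0, 0.2]], [[-0.4, -0.9], [0.5, 0.5], [-0.3, -2.3], [-1.0, 1.1]], [[0.2, -0.8], [1.3, -0.8], [3.9, 1.0], [0.1, 1.3]], [[0.5, 0.3], [0.2, 2.5], [-0.3, 1.3], [-0.8, -1.1]], [[-0.3, 1.2], [-0.1, 3.7], [-0.8, -1.8], [-1.0, -2.0]], [[1.6, 1.3], [0.8, 2.8], [-2.4, -3.7], [0.1, -4.2]]]
[[ 0.7117 -0.0414  0.1974]
 [ 0.6431 -0.146   0.1974]
 [ 0.5746 -0.2505  0.1974]]
t [ 0.6438 -0.1456 -0.5826  0.1903  0.029 ] 0.6415725839432547
s [ 0.6316 -0.1657 -0.574   0.2105  0.0298] 1.3154907182543394
```

View pics/top_ov.png

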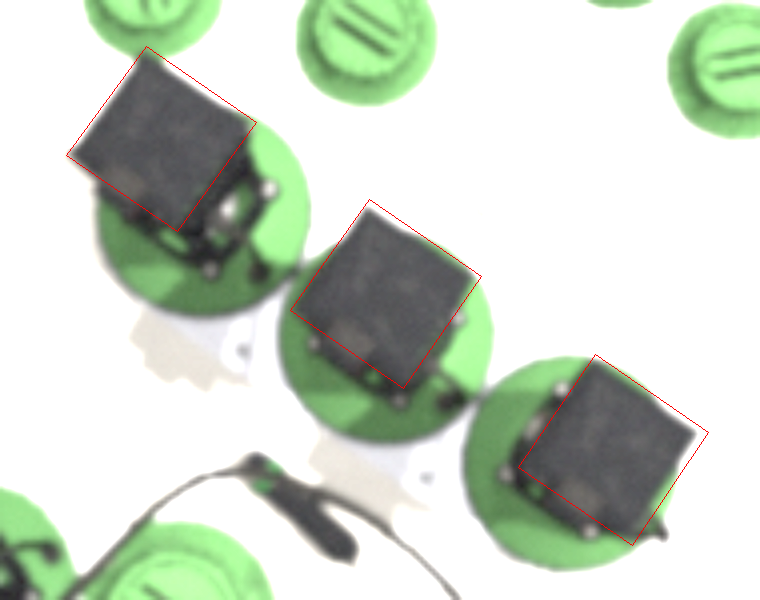

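View pics/scene_ov.png

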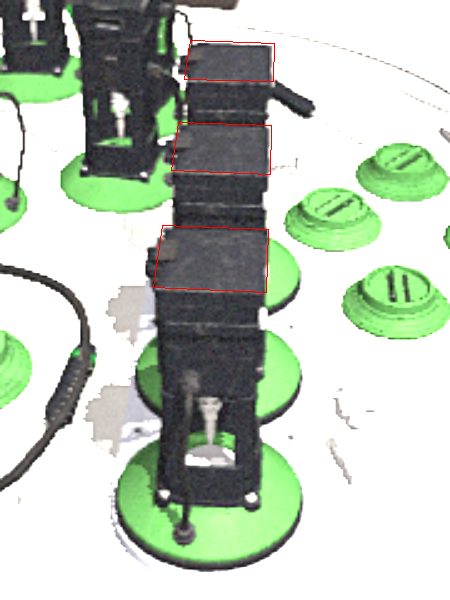

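```bash
python3 - <<'E'
from h import *
from station import ctrl
from scipy.spatial.transform import Rotation as R
s=ctrl.read_state();print(s["clock"])
q=s["eef_rot"];M=R.from_quat([*q[1:],q[0]]);print(np.round(M.as_matrix(),3))
a=-.58
for sg in(1,-1):
    x=sg*np.array([-np.sin(a),np.cos(a),0]);y=np.array([0,0,-1.]);W=R.from_matrix(np.c_[x,y,np.cross(x,y)])
    print(sg,np.round((W*M.inv()).as_rotvec(),3))
E
```

```text
1.0
[[ 0.259  0.    -0.966]
 [ 0.966  0.     0.259]
 [ 0.    -1.    -0.   ]]
1 [-0.     0.    -0.318]
-1 [-0.    -0.     2.823]
```

```bash
python3 -m handwheel '[[[0,0,0.04],[0,0,0],0],[[0,0,0.04],[0,0,0],0],[[0,0,0.03],[0,0,-0.1],0],[[0.033,-0.033,0],[0,0,-0.1],0],[[0.033,-0.033,0],[0,0,-0.118],0],[[0.033,-0.033,0],[0,0,0],0],[[0.033,-0.033,0],[0,0,0],0],[[0.033,-0.033,0],[0,0,0],0],[[0.033,-0.033,0],[0,0,0],0],[[0.033,-0.033,0],[0,0,0],0]]' 20
```

```text
clock: 2.0
tcp_pos: [0.3744, 0.2987, 0.4141]
eef_rot: [0.622, -0.622, -0.337, 0.336]
wrist_force: [1.0, 0.4, 0.3]
finger_gap: -0.003
```

```bash
python3 -m handwheel '[[[0.034,-0.034,0],[0,0,0],0],[[0.034,-0.034,0],[0,0,0],0],[[0.034,-0.034,0],[0,0,0],0],[[0.034,-0.034,0],[0,0,0],0],[[0.034,-0.034,0],[0,0,0],0],[[0.034,-0.034,0],[0,0,0],0],[[0.034,-0.034,0],[0,0,0],0],[[0.034,-0.034,0],[0,0,0],0],[[0.034,-0.034,0],[0,0,0],0],[[0.031,-0.034,-0.02],[0,0,0],0]]'; python3 -m handwheel '[[[0,0,-0.04],[0,0,0],0],[[0,0,-0.04],[0,0,0],0],[[0,0,-0.015],[0,0,0],0],[[0,0,0],[0,0,0],0]]'
python3 - <<'E'
from station import ctrl
import numpy as np,cv2
s=ctrl.read_state()
for k in("joint_positions","tcp_pos","wrist_force"):print(k,np.round(s[k],4))
p=ctrl.capture("scene");cv2.imwrite("pics/s1.png",p["frame"][:,:,::-1])
p=ctrl.capture("top");cv2.imwrite("pics/t1.png",p["frame"][:,:,::-1])
E
```

```text
clock: 3.0
tcp_pos: [0.7123, -0.0414, 0.3965]
eef_rot: [-0.621, 0.623, 0.338, -0.335]
wrist_force: [0.8, 0.7, 0.8]
finger_gap: 0.001
clock: 3.4
tcp_pos: [0.7087, -0.0395, 0.2949]
eef_rot: [0.624, -0.621, -0.334, 0.338]
wrist_force: [-0.6, -0.3, -0.1]
finger_gap: -0.0
joint_positions [-0.1596  0.6476  0.303   1.2331  0.      0.4204]
tcp_pos [ 0.7087 -0.0395  0.2949]
wrist_force [-0.5835 -0.3432 -0.0805]
```

View pics/s1.png

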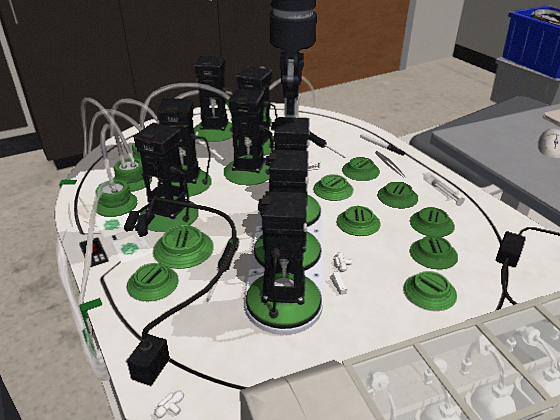

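View pics/t1.png

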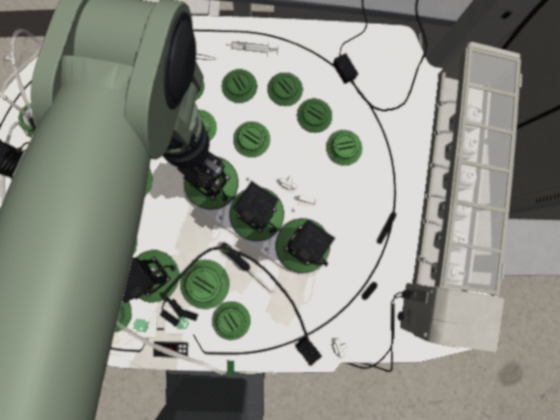

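```bash
F='grep -E tcp_pos|wrist'; python3 -m handwheel '[[[0.002,-0.001,-0.004],[0,0,0],0],[[0,0,-0.004],[0,0,0],0],[[0,0,-0.004],[0,0,0],0],[[0,0,-0.003],[0,0,0],0]]'|$F; python3 -m handwheel '[[[0,0,-0.002],[0,0,0],0]]'|$F;  python3 -m handwheel '[[[0,0,-0.002],[0,0,0],0]]'|$F;  python3 -m handwheel '[[[0,0,-0.002],[0,0,0],0]]'|$F;  python3 -m handwheel '[[[0,0,-0.002],[0,0,0],0]]'|$F
```

```text
tcp_pos: [0.7123, -0.0405, 0.284]
wrist_force: [-0.4, 1.0, 0.4]
tcp_pos: [0.7121, -0.0405, 0.2817]
wrist_force: [-0.1, -0.5, -0.3]
tcp_pos: [0.7122, -0.0406, 0.2798]
wrist_force: [-0.2, -1.0, 0.1]
tcp_pos: [0.7122, -0.0406, 0.2778]
wrist_force: [-0.4, -0.6, 0.6]
tcp_pos: [0.7122, -0.0405, 0.2763]
wrist_force: [-3.8, -0.5, 12.8]
```

```bash
F='grep -E tcp_pos|wrist'; python3 -m handwheel '[[[0,0,0.012],[0,0,0],0],[[0,0,0.02],[0,0,0],0],[[-0.023,-0.035,0],[0,0,0],0],[[-0.023,-0.035,0],[0,0,0],0],[[-0.023,-0.035,-0.01],[0,0,0],0],[[0,0,-0.012],[0,0,0],0],[[0,0,-0.005],[0,0,0],0]]'|$F; python3 -m handwheel '[[[0,0,-0.002],[0,0,0],0]]'|$F;  python3 -m handwheel '[[[0,0,-0.002],[0,0,0],0]]'|$F;  python3 -m handwheel '[[[0,0,-0.002],[0,0,0],0]]'|$F; 
```

```text
tcp_pos: [0.6427, -0.1464, 0.2806]
wrist_force: [-0.1, 0.8, -0.5]
tcp_pos: [0.6435, -0.145, 0.2786]
wrist_force: [0.7, -0.7, 0.5]
tcp_pos: [0.644, -0.1445, 0.2771]
wrist_force: [0.6, -1.2, -0.4]
tcp_pos: [0.6439, -0.1445, 0.2763]
wrist_force: [-5.3, 2.0, 13.9]
```

```bash
F='grep -E tcp_pos|wrist'; python3 -m handwheel '[[[0,0,0.012],[0,0,0],0],[[0,0,0.02],[0,0,0],0],[[-0.023,-0.035,0],[0,0,0],0],[[-0.023,-0.035,0],[0,0,0],0],[[-0.023,-0.035,-0.01],[0,0,0],0],[[0,0,-0.012],[0,0,0],0],[[0,0,-0.006],[0,0,0],0]]'|$F; python3 -m handwheel '[[[0,0,-0.002],[0,0,0],0]]'|$F;  python3 -m handwheel '[[[0,0,-0.002],[0,0,0],0]]'|$F;  python3 -m handwheel '[[[0,0,-0.001],[0,0,0],0]]'|$F; python3 -m handwheel '[[[0,0,-0.002],[0,0,0],0]]'|$F; 
```

```text
tcp_pos: [0.5741, -0.2509, 0.2786]
wrist_force: [0.1, 0.6, -0.4]
tcp_pos: [0.5746, -0.2496, 0.2765]
wrist_force: [-0.9, -0.2, 3.3]
tcp_pos: [0.5749, -0.2495, 0.2754]
wrist_force: [-3.2, 0.8, 3.4]
tcp_pos: [0.5748, -0.2496, 0.2745]
wrist_force: [-2.0, 0.6, 3.1]
tcp_pos: [0.5748, -0.2497, 0.2727]
wrist_force: [-2.3, 2.4, 4.3]
```

```bash
F='grep -E tcp_pos|wrist'; python3 -m handwheel '[[[0,0,-0.001],[0,0,0],0],[[0,0,0],[0,0,0],0]]'|$F; python3 - <<'E'
from station import ctrl
import numpy as np,cv2
s=ctrl.read_state()
for k in("clock","joint_positions","tcp_pos","wrist_force"):print(k,np.round(s[k],4))
p=ctrl.capture("top");cv2.imwrite("pics/t2.png",p["frame"][:,:,::-1])
E
python3 -m handwheel '[[[0,0,0.01],[0,0,0],0],[[0,0,0.04],[0,0,0],0]]'
```

```text
tcp_pos: [0.5747, -0.2498, 0.2712]
wrist_force: [0.3, 2.7, 3.4]
clock 6.6
joint_positions [-0.5284  0.4893 -0.0281  1.053   0.0016  0.0506]
tcp_pos [ 0.5747 -0.2498  0.2712]
wrist_force [0.3229 2.7095 3.4076]
clock: 6.85
tcp_pos: [0.5725, -0.2501, 0.3172]
eef_rot: [0.624, -0.62, -0.334, 0.338]
wrist_force: [1.0, -0.6, 0.4]
finger_gap: 0.002
```

View pics/t2.png

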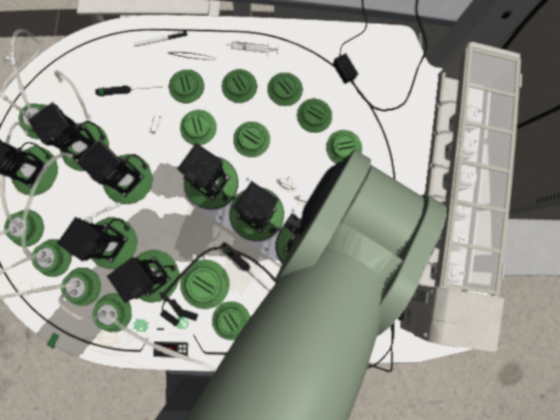

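```bash
python3 -m handwheel '[[[-0.012,0.008,0.005],[-0.0777,-0.1185,0],1],[[-0.015,0.010,0],[-0.0777,-0.1185,0],1],[[-0.015,0.010,-0.01],[-0.0777,-0.1185,0],1],[[-0.015,0.010,-0.01],[-0.0777,-0.1185,0],1],[[-0.015,0.010,-0.01],[-0.0777,-0.1185,0],1],[[-0.015,0.010,-0.01],[-0.0777,-0.1185,0],1],[[-0.015,0.010,-0.015],[-0.0777,-0.1185,0],1],[[-0.015,0.010,-0.015],[-0.0777,-0.1185,0],1],[[0,0,0],[0,0,0],1],[[0,0,0],[0,0,0],1]]'
cat >> h.py <<'E'
from scipy.spatial.transform import Rotation as Ro
A=-.58;PX=np.array([np.cos(A),np.sin(A),0]);PY=np.array([-np.sin(A),np.cos(A),0]);C=np.array([.5746,-.2503,.204])
def loc(s):
    q=s["eef_rot"];M=Ro.from_quat([*q[1:],q[0]]).as_matrix();d=M[:,1];v=np.array(s["tcp_pos"])-C
    L=lambda v:np.round([v@PX,v@PY,v[2]],4)
    print("t",s["clock"],"tcp local",L(v),"approach",L(d),"jaw",L(M[:,0]),"pitch",np.degrees(np.arctan2(-d[2],d@PX)).round(1),"F",np.round(s["wrist_force"],1),"gap",round(s["finger_gap"],3))
E
python3 - <<'E'
from station import ctrl
from h import *
s=ctrl.read_state();loc(s);print(np.round(s["joint_positions"],3))
p=ctrl.capture("top");cv2.imwrite("pics/t3.png",p["frame"][:,:,::-1])
p=ctrl.capture("scene");cv2.imwrite("pics/s3.png",p["frame"][:,:,::-1])
E
```

```text
clock: 7.85
tcp_pos: [0.4828, -0.189, 0.2665]
eef_rot: [-0.272, 0.837, 0.452, -0.148]
wrist_force: [0.3, -0.2, 0.2]
finger_gap: 1.0
t 7.85 tcp local [-0.1104  0.001   0.0625] approach [ 0.808  -0.0015 -0.5891] jaw [ 1.0e-04  1.0e+00 -2.4e-03] pitch 36.1 F [ 0.3 -0.2  0.2] gap 1.0
[-0.478  0.044 -1.148 -0.56  -0.084  0.058]
```

View pics/s3.png

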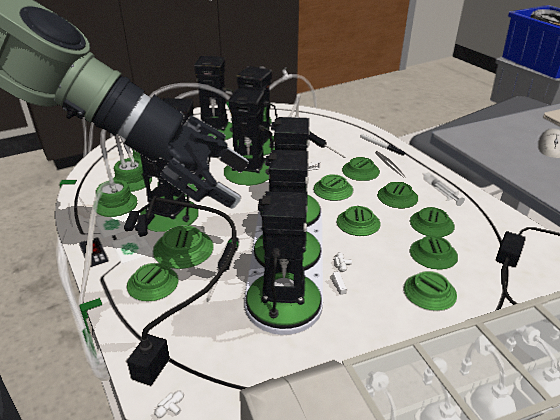

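View pics/t3.png

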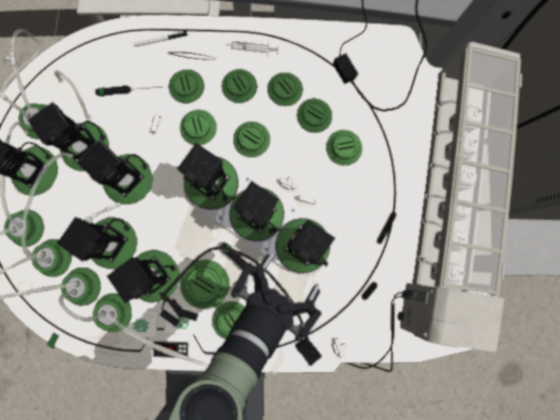

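```bash
python3 -m handwheel '[[[0.0084,-0.0055,-0.012],[-0.0288,-0.0439,0],1],[[0,0,-0.013],[-0.0288,-0.0439,0],1],[[0,0,0],[0,0,0],1]]'
python3 - <<'E'
from station import ctrl
from h import *
s=ctrl.read_state();loc(s);print(np.round(s["joint_positions"],3))
for n,(a,b,c,d) in(("top",(210,350,210,370)),("scene",(140,300,170,340))):
    p=ctrl.capture(n);im=p["frame"][a:b,c:d,::-1]
    cv2.imwrite(f"pics/{n}4.png",cv2.convertScaleAbs(cv2.resize(im,None,fx=4,fy=4,interpolation=cv2.INTER_CUBIC),alpha=2.2,beta=15)[:600])
E
```

```text
clock: 8.25
tcp_pos: [0.4917, -0.1948, 0.24]
eef_rot: [-0.228, 0.85, 0.459, -0.124]
wrist_force: [-0.3, -0.7, -1.2]
finger_gap: 0.999
t 8.25 tcp local [-0.0997  0.001   0.036 ] approach [ 0.8656 -0.0014 -0.5008] jaw [ 3.0e-04  1.0e+00 -2.4e-03] pitch 30.1 F [-0.3 -0.7 -1.2] gap 0.999
[-0.477  0.226 -1.243 -0.942 -0.09   0.05 ]
```

View pics/scene4.png

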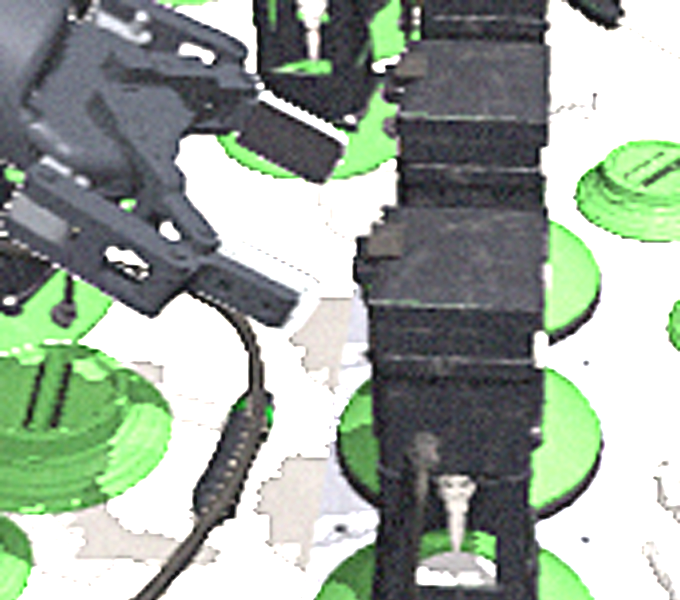

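View pics/top4.png

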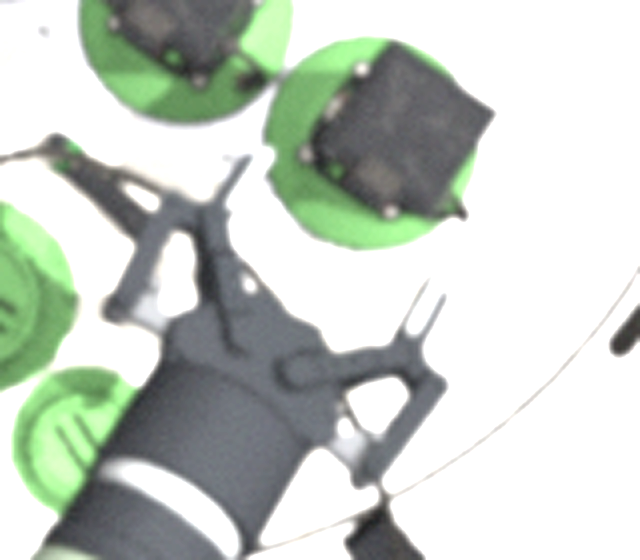

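```bash
python3 -m handwheel '[[[0.0071,-0.0047,-0.0048],[0,0,0],1],[[0.0071,-0.0047,-0.0048],[0,0,0],1],[[0.0071,-0.0047,-0.0048],[0,0,0],1],[[0.0071,-0.0047,-0.0048],[0,0,0],1],[[0,0,0],[0,0,0],1]]'
python3 - <<'E'
from station import ctrl
from h import *
s=ctrl.read_state();loc(s);print(np.round(s["joint_positions"],3))
for n,(a,b,c,d) in(("top",(210,350,210,370)),("scene",(160,310,180,350))):
    p=ctrl.capture(n);im=p["frame"][a:b,c:d,::-1]
    cv2.imwrite(f"pics/{n}5.png",cv2.convertScaleAbs(cv2.resize(im,None,fx=4,fy=4,interpolation=cv2.INTER_CUBIC),alpha=2.2,beta=15)[:600])
E
```

```text
clock: 8.85
tcp_pos: [0.5206, -0.2138, 0.2225]
eef_rot: [-0.226, 0.85, 0.459, -0.123]
wrist_force: [-0.1, 0.1, -0.2]
finger_gap: 0.999
t 8.85 tcp local [-0.0651  0.0009  0.0185] approach [ 0.8674 -0.001  -0.4976] jaw [ 1.0e-04  1.0e+00 -1.9e-03] pitch 29.8 F [-0.1  0.1 -0.2] gap 0.999
[-0.487  0.327 -1.185 -0.989 -0.081  0.045]
```

View pics/scene5.png

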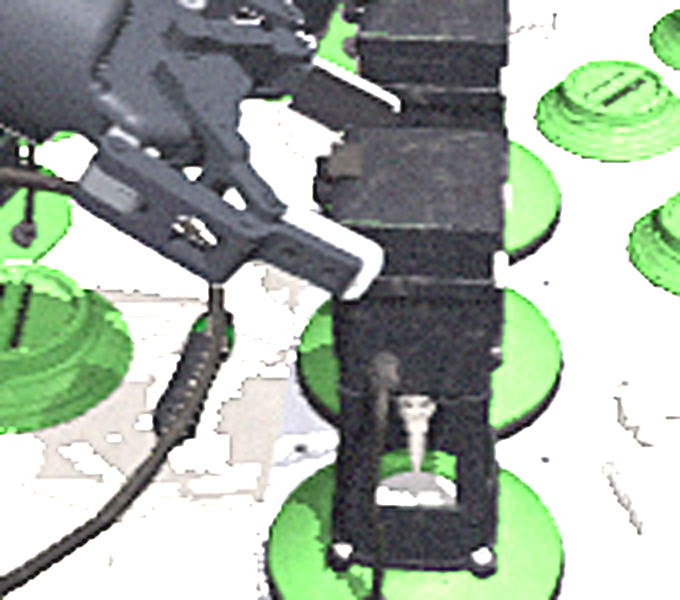

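View pics/top5.png

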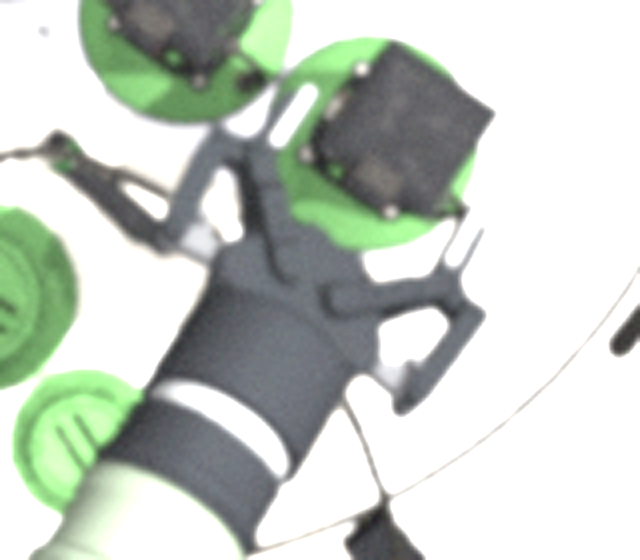

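```bash
python3 - <<'E'
from station import ctrl
from h import *
p=ctrl.capture("scene")
def W(x,y,z): return C+PX*x+PY*y+[0,0,z]
s=ctrl.read_state()
d=np.array([.867,0,-.498]);u=np.array([.498,0,.867])
for L in(.0596,.066,.0726):
    P=[W(*(np.array([-.0651,.0009,.0185])+d*L+u*k+np.array([0,-.0425,0]))) for k in(.011,0,-.011)]
    print(L,np.round((proj(p,P)-[180,160]+.5)*4))
E
```

```text
0.0596 [[390. 245.]
 [374. 267.]
 [358. 288.]]
0.066 [[406. 253.]
 [390. 275.]
 [374. 296.]]
0.0726 [[423. 262.]
 [407. 283.]
 [391. 304.]]
```

```bash
python3 -m handwheel '[[[0,0,0],[0,0,0],0.8],[[0,0,0],[0,0,0],0.5],[[0,0,0],[0,0,0],0.5],[[0,0,0],[0,0,0],0.3],[[0,0,0],[0,0,0],0.3],[[0,0,0],[0,0,0],0.3]]' 30
python3 - <<'E'
from station import ctrl
from h import *
s=ctrl.read_state();loc(s);print(np.round(s["joint_positions"],3))
for n,(a,b,c,d) in(("top",(210,350,210,370)),("scene",(160,310,180,350))):
    p=ctrl.capture(n);im=p["frame"][a:b,c:d,::-1]
    cv2.imwrite(f"pics/{n}6.png",cv2.convertScaleAbs(cv2.resize(im,None,fx=4,fy=4,interpolation=cv2.INTER_CUBIC),alpha=2.2,beta=15)[:600])
E
```

```text
clock: 9.6
tcp_pos: [0.5189, -0.2129, 0.2227]
eef_rot: [-0.226, 0.85, 0.459, -0.124]
wrist_force: [-4.9, 0.1, 1.6]
finger_gap: 0.715
t 9.6 tcp local [-0.0671  0.0007  0.0187] approach [ 0.867  -0.0016 -0.4983] jaw [ 5.0e-04  1.0e+00 -2.5e-03] pitch 29.9 F [-4.9  0.1  1.6] gap 0.715
[-0.487  0.324 -1.189 -0.989 -0.082  0.045]
```

View pics/scene6.png

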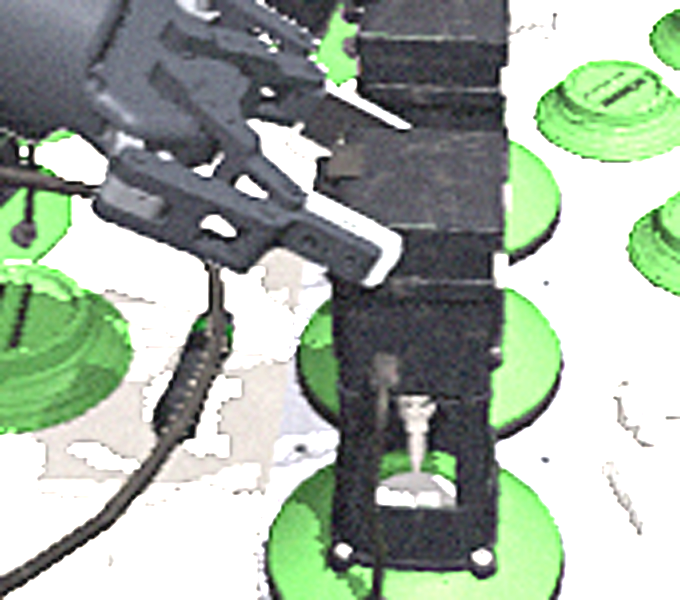

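View pics/top6.png

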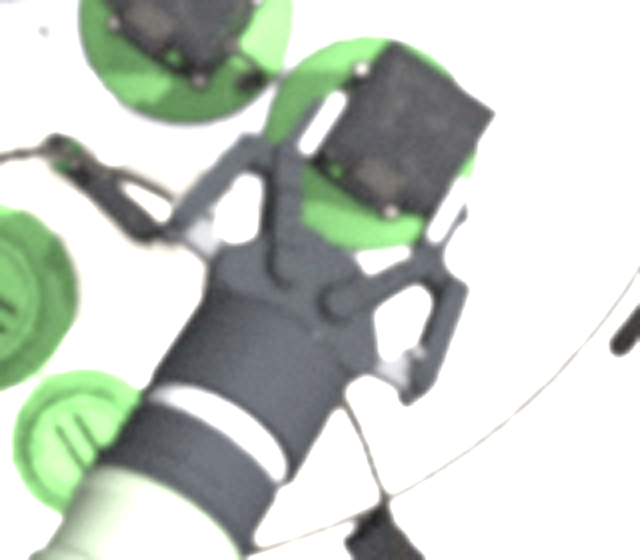

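```bash
python3 - <<'E'
from h import *
r0=np.array([-.096,.0437]);f=lambda t:np.array([r0[0]*np.cos(t)+r0[1]*np.sin(t),-r0[0]*np.sin(t)+r0[1]*np.cos(t)])
print(np.round(PY*np.radians(3),4))
for i in range(20):
    d=f(np.radians(3*i+3))-f(np.radians(3*i));print(3*i+3,np.round([*(PX[:2]*d[0]),d[1]],4))
E
```

```text
[0.0287 0.0438 0.    ]
3 [ 0.002  -0.0013  0.005 ]
6 [ 0.0022 -0.0015  0.0048]
9 [ 0.0024 -0.0016  0.0047]
12 [ 0.0026 -0.0017  0.0045]
15 [ 0.0028 -0.0019  0.0044]
18 [ 0.003  -0.002   0.0042]
21 [ 0.0032 -0.0021  0.004 ]
24 [ 0.0034 -0.0022  0.0038]
27 [ 0.0035 -0.0023  0.0036]
30 [ 0.0037 -0.0024  0.0033]
33 [ 0.0038 -0.0025  0.0031]
36 [ 0.004  -0.0026  0.0028]
39 [ 0.0041 -0.0027  0.0026]
42 [ 0.0042 -0.0027  0.0023]
45 [ 0.0043 -0.0028  0.0021]
48 [ 0.0044 -0.0029  0.0018]
51 [ 0.0044 -0.0029  0.0015]
54 [ 0.0045 -0.0029  0.0012]
57 [ 0.0045 -0.003   0.001 ]
60 [ 0.0046 -0.003   0.0007]
```

First 15°, then check.

```bash
python3 -m handwheel '[[[0.002,-0.0013,0.005],[0.0287,0.0438,0],0.3],[[0.0022,-0.0015,0.0048],[0.0287,0.0438,0],0.3],[[0.0024,-0.0016,0.0047],[0.0287,0.0438,0],0.3],[[0.0026,-0.0017,0.0045],[0.0287,0.0438,0],0.3],[[0.0028,-0.0019,0.0044],[0.0287,0.0438,0],0.3]]' 40
python3 - <<'E'
from station import ctrl
from h import *
s=ctrl.read_state();loc(s);print(np.round(s["joint_positions"],3))
for n,(a,b,c,d) in(("scene",(160,310,180,350)),):
    p=ctrl.capture(n);im=p["frame"][a:b,c:d,::-1]
    cv2.imwrite(f"pics/{n}7.png",cv2.convertScaleAbs(cv2.resize(im,None,fx=4,fy=4,interpolation=cv2.INTER_CUBIC),alpha=2.2,beta=15)[:600])
E
```

```text
clock: 10.2
tcp_pos: [0.531, -0.2209, 0.2465]
eef_rot: [-0.336, 0.813, 0.439, -0.183]
wrist_force: [2.1, -2.6, -2.1]
finger_gap: 0.709
t 10.2 tcp local [-0.0526  0.0007  0.0425] approach [ 0.7071 -0.0013 -0.7071] jaw [-3.0e-04  1.0e+00 -2.2e-03] pitch 45.0 F [ 2.1 -2.6 -2.1] gap 0.709
[-0.499  0.148 -0.93  -0.291 -0.059  0.056]
```

View pics/scene7.png

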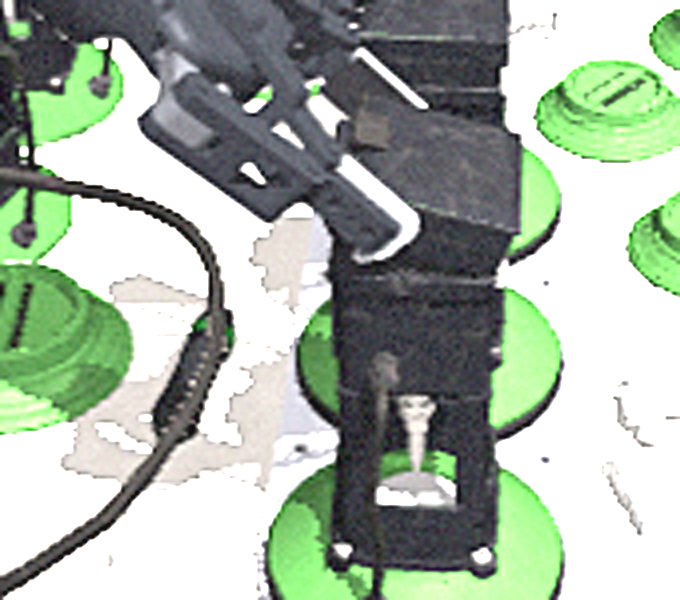

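The cover tilts with the fingers (rear top corner is at about (520,160) in the zoom, front edge raised), with low forces. I'll carry on along the arc.

```bash
python3 -m handwheel '[[[0.003,-0.002,0.0042],[0.0287,0.0438,0],0.3],[[0.0032,-0.0021,0.004],[0.0287,0.0438,0],0.3],[[0.0034,-0.0022,0.0038],[0.0287,0.0438,0],0.3],[[0.0035,-0.0023,0.0036],[0.0287,0.0438,0],0.3],[[0.0037,-0.0024,0.0033],[0.0287,0.0438,0],0.3],[[0.0038,-0.0025,0.0031],[0.0287,0.0438,0],0.3],[[0.004,-0.0026,0.0028],[0.0287,0.0438,0],0.3]]'
python3 -m handwheel '[[[0.0041,-0.0027,0.0026],[0.0287,0.0438,0],0.3],[[0.0042,-0.0027,0.0023],[0.0287,0.0438,0],0.3],[[0.0043,-0.0028,0.0021],[0.0287,0.0438,0],0.3],[[0.0044,-0.0029,0.0018],[0.0287,0.0438,0],0.3],[[0.0044,-0.0029,0.0015],[0.0287,0.0438,0],0.3],[[0.0045,-0.0029,0.0012],[0.0287,0.0438,0],0.3],[[0.0045,-0.003,0.001],[0.0287,0.0438,0],0.3],[[0.0046,-0.003,0.0007],[0.0287,0.0438,0],0.3],[[0,0,0],[0,0,0],0.3],[[0,0,0],[0,0,0],0.3]]'
python3 - <<'E'
from station import ctrl
from h import *
s=ctrl.read_state();loc(s);print(np.round(s["joint_positions"],3))
for n,(a,b,c,d) in(("top",(150,350,150,370)),("scene",(120,300,180,350))):
    p=ctrl.capture(n);im=p["frame"][a:b,c:d,::-1]
    cv2.imwrite(f"pics/{n}8.png",cv2.convertScaleAbs(cv2.resize(im,None,fx=3,fy=3,interpolation=cv2.INTER_CUBIC),alpha=2.2,beta=15)[:600])
    cv2.imwrite(f"pics/{n}8f.png",p["frame"][:,:,::-1])
E
```

```text
clock: 10.95
tcp_pos: [0.5556, -0.2371, 0.2707]
eef_rot: [-0.479, 0.738, 0.399, -0.26]
wrist_force: [-3.6, -0.2, 1.5]
finger_gap: 0.713
clock: 11.95
tcp_pos: [0.5907, -0.2601, 0.2829]
eef_rot: [-0.621, 0.622, 0.336, -0.337]
wrist_force: [-4.9, -0.4, 3.2]
finger_gap: 0.71
t 11.95 tcp local [0.0188 0.0006 0.0789] approach [ 0.0011 -0.0015 -1.    ] jaw [-0.0016  1.     -0.0015] pitch 89.9 F [-4.9 -0.4  3.2] gap 0.71
[-0.528  0.517  0.048  1.101 -0.002  0.05 ]
```

View pics/scene8.png

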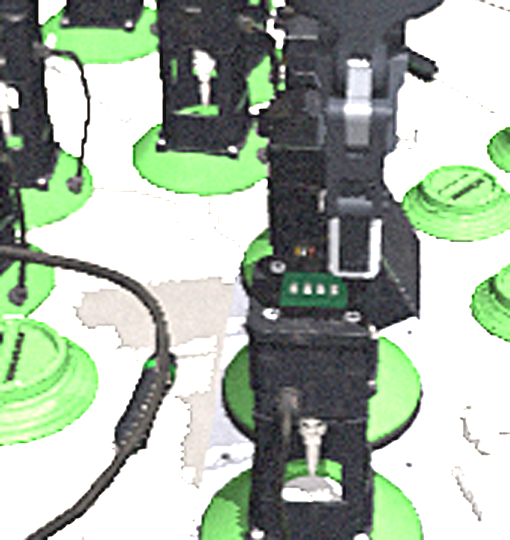

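View pics/top8.png

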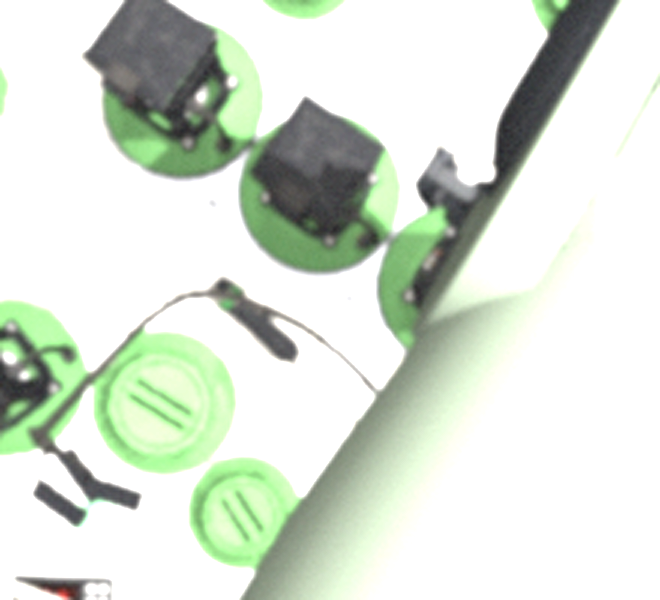

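View pics/top8f.png

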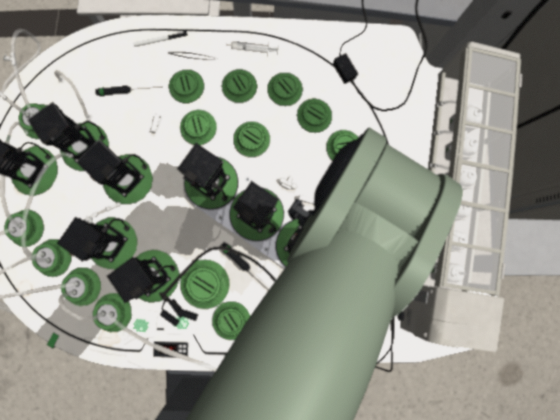

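```bash
python3 -m handwheel '[[[0,0,0],[0,0,0],0.3],[[0,0,0],[0,0,0],0.3],[[0,0,0],[0,0,0],0.3]]'; python3 - <<'E'
from station import ctrl
from h import *
p=ctrl.capture("scene");s=ctrl.read_state();loc(s);print(np.abs(s["joint_velocities"]).max())
im=p["frame"][120:300,180:350,::-1];im=cv2.convertScaleAbs(cv2.resize(im,None,fx=3,fy=3,interpolation=cv2.INTER_CUBIC),alpha=2.2,beta=15)
for th,col in((50,(255,0,0)),(60,(0,0,255)),(70,(0,200,255))):
    t=np.radians(th);P=[]
    for x,y,z in((31,-31,-22),(31,-31,0),(31,31,0),(-31,31,0),(-31,-31,0),(31,-31,0)):
        a,b=x-29,z+25;X=29+a*np.cos(t)+b*np.sin(t);Z=-25-a*np.sin(t)+b*np.cos(t)
        P.append(C+(PX*X+PY*y+np.array([0,0,Z]))/1000)
    u=(proj(p,P)-[180,120]+.5)*3
    cv2.polylines(im,[u.astype(int)],False,col,1)
cv2.imwrite("pics/s9.png",im)
E
```

```text
clock: 12.35
tcp_pos: [0.5906, -0.26, 0.2842]
eef_rot: [-0.621, 0.623, 0.337, -0.337]
wrist_force: [-4.7, -1.0, 2.1]
finger_gap: 0.709
t 12.4 tcp local [0.0187 0.0007 0.0801] approach [ 0.0023 -0.0015 -1.    ] jaw [-0.0017  1.     -0.0015] pitch 89.9 F [-5.2 -1.5  1.6] gap 0.711
0.0020922908415388197
```

View pics/s9.png

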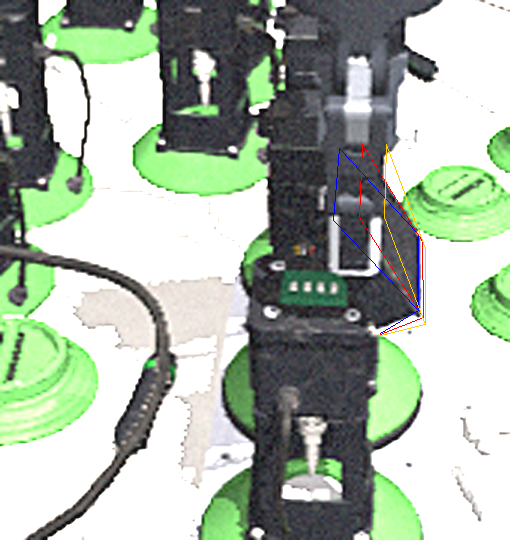

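```bash
python3 - <<'E'
from station import ctrl
print(ctrl.job_done())
E
```

```text
the job is handed in; nothing more can be done
None
```

The right head is the loose one. Its cover is now held open at about 60° by the gripper, and I handed the job in at about 12.4 s of the 51 s allowed.

- **Finding it:** I tapped all three covers from above. The left and middle heads were firm, at about 13 N within 1–2 mm. The right head gave about 5–6 mm at 3–5 N, pressed slowly (about 10–20 mm/s).
- **Opening it:** I pinched the right cover's sides near its front edge from the front. The fingers stopped at 0.71 opening, which is about 61 mm against the 62 mm cap. I then turned it 60° about its hinge with a 40 N grip.
- **Last checks:**
  - The arm was still, the grip was holding and the wrist force was about 5 N.
  - An overlay of the modelled cover on the scene picture fits an opening near 60°. The fingers hide part of the cover, so this is not a precise reading.
  - The left and middle covers look shut.
- **Not checked:** I did not measure the driver, valve and clamp again at the end. The arm hid part of the last top view. The arm kept clear of where they lie, and I saw no unexpected forces.
- **Disagreement:** The camera fit put the cover tops at 197 mm when height was left free. The taps gave about 204 mm, which matches the text, so I used 204 mm.

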